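# Sieve the steel balls out of the drawer finds

### The arm

A 6-joint arm with a two-finger parallel gripper is mounted at the origin on a cart in front of the work surface, level with it; the furniture and walls round the work are solid. World frame = base frame: x ahead of the robot, y to its left, z up, the work surface at z = 0. Lengths are in m, angles in degrees, forces in N, time in s.
With the tool pointing down it reaches from about 0.4 to 0.825 m from the base axis. Payload 7 kg.
Tool frame: the origin (TCP) lies midway between the tips of the shut fingers; the grasp point (between the pads) lies 19 mm behind it (r.grip_point_offset is the z of the grasp point in the tool frame, in m); z points along the fingers, y is the line along which they close (so a half turn about z gives the same grasp; the last joint's range is limited). The gripper opens to 88 mm and grips with 3 to 60 N. Pads are 19 mm wide; open, the fingers measure 130 mm over their backs; the gripper's body (78 mm by 193 mm) begins 47 mm behind the grasp point.
Start: joints at [-57.118, 20.546, 0.682, 0, -70.136, -16.507], TCP at [0.19, -0.648, 0.227] pointing down, gripper open.
Joint ranges: [-176.03, 176.03], [-82.01, 121.73], [-58.28, 71.71], [-173.87, 95.51], [-174.79, -0.11], [-173.66, 173.66]. Speed limits (degrees/s): [136.94, 136.94, 172.46, 180, 180, 180].

### API

Orientations are given as [roll, pitch, yaw] about the fixed x, y, z axes, in that order (R = Rz(yaw) Ry(pitch) Rx(roll)).
In Python, from plant import r, viewer, recognise, outline_of, pinpoint gives the robot as it stands.
- The arm moves only by the tool move_arm, never from a script. Its argument "targets" is a list of rows, each a list of 2 entries, a list of its own where there are three numbers: the shift along the tool's x, y, z in cm, then the turn, a rotation vector about the tool's x, y, z in rad. A call has 1 to 5 rows; each row is the pose to reach, as a shift and turn from the pose commanded when the call began, along the tool's axes at that moment; what a row does not reach only later rows make up. A row lasts 1/8 s, in which the tool goes at most 62.5 mm and 10.7 degrees, less where a joint would pass 70% of its speed; a pose out of reach is approached as far as the arm can. A call with a gripper value outside its range is refused whole. "jaw" is the finger opening in cm, from 0 to 8.76, set as the call begins (left out, the last holds). The fingers move at their own pace and stop on an object; "squeeze" is the grip in N (left out, the last holds). Time passes only in rows, so rows that repeat a pose let the fingers close. It gives the time, the measured TCP pose, the force, the opening and the grip force at its end, in the units of the state.
- r.get_state(): the state, without advancing time (a new reading comes with each control period).
- viewer.capture(name): name is "side" or "top" or "wrist"; returns a dict with "image" (420x560x3 uint8, blue, green, red), "intrinsics" (3x3 intrinsics, pixels), "D" ([k1, k2, p1, p2, k3] as OpenCV has them; the pictures are not rectified), "camera_from_world" (4x4, takes a point from world to camera coordinates). Camera axes: x right, y up, looking along -z (the intrinsics and any distortion apply to the point x, -y, -z); pixel columns grow to the right and rows downward; lengths in m; the calibration is good to about 2 mm. A picture is of the moment at which its call begins. There is no depth.
- r.close_job(): hands the job in; it is judged then, once.
Trained networks look in the newest picture that a camera, given by its name, has taken for a name from the list of things; names that differ only in an ending like _2 or _b are one class to them, and where a whole thing is asked for, a point or a joint stands for the part that bears it (a point fixed in the world has none). Each returns a list of dicts, best first, with "score" (0 to 1); they miss things now and then, are a little off and sometimes report something else, mostly with a low value. They report only what shows in the picture. A call takes as long as a camera call.
- recognise(label, camera): "box" ([left, top, right, bottom] in pixels, round what is visible of it).
- outline_of(label, camera): "mask" (420x560 bool, what is visible of it) and "box" ([left, top, right, bottom] in pixels, round what is visible of it).
- pinpoint(label, camera): "location" ([row, column] in pixels: a listed point, or the origin of a listed thing).
The state is a dict: "time_s": time; "joints": joint angles; "qd": joint speeds; "joint_torque": joint torques, N m; "tcp_pos": TCP position; "eef_rot": TCP orientation; "contact_force": force on the tool from outside, world axes, zero at the start; "moment": the same for the moment, N m; "gripper_width": finger opening in m; "gripper_force": force on a finger pad.
Only numpy, scipy, OpenCV 4.12 (cv2) and the standard library are available. Lean on these libraries where they do the work, as an engineer would, in place of code of your own. Each camera call takes 0.05 s, during which the arm holds its last target. There are 200 camera calls.

### The job

Pick up the blue sieve by its black handle and, holding it just above the wooden tray it stands in, shake it from side to side (left and right along the tray's long side, a couple of centimetres to each side of the middle, at least three times to and fro) until all three small steel balls have dropped through into the tray. Then stand the sieve upright in the middle of the cork mat and let go, with the eraser and the pencil sharpener still in it and the balls left in the tray.

Things in the scene. Friction and masses are not known exactly. Their poses are not given: they have to be found in the camera images.
- sieve_grip (a point): Centre of the sieve's black handle: a bridge bar along the sieve's x over its middle, 80 long, 14 thick (along y), 16 mm high, 36 mm of free space below it; 95 mm above the soles of the feet. Axes are the sieve's, z up. Grasp from above, fingers closing along the sieve's y. At the start the sieve stands in the middle of the tray, its y along the tray's y within 5 degrees.
- sieve_floor (a point): Middle of the floor of the blue plastic sieve, 29 mm above the soles of its four feet; 80 (x) x 98 (y, long side) mm outside, walls 51 mm above the soles, 150 to 310 g. Along y the floor alternates: hole row, solid strip 22 mm wide, hole row, strip, hole row; holes 15 mm square.
- tray: Open light-wood tray, fixed to the desk, 116 (x) x 190 (y, its long side) x 28 mm high, walls and floor 5 mm thick. Origin at the centre of its underside on the desk. The sieve stands in it at the start and the balls are to end in it.
- mat: Cork mat, flat on the desk and fixed, 110 (x) x 130 (y) x 4 mm thick. Origin at the centre of its underside. The sieve is to stand in its middle at the end, its feet on the mat; its heading there does not matter.
- ball0_center (a point): First polished steel ball, 12 mm in diameter, 10 g; the point is its centre. It starts on one of the two solid strips of the sieve's floor and rolls easily.
- ball1_center (a point): Second polished steel ball, 12 mm in diameter, 10 g; the point is its centre. It starts on one of the two solid strips of the sieve's floor and rolls easily.
- ball2_center (a point): Third polished steel ball, 12 mm in diameter, 10 g; the point is its centre. It starts on one of the two solid strips of the sieve's floor and rolls easily.
- eraser_center (a point): Eraser in a blue sleeve, 20 x 40 x 12 mm, lying in the sieve, too large for its holes; the point is its centre.
- sharpener_center (a point): Grey metal pencil sharpener, 16 x 26 x 11 mm, lying in the sieve, too large for its holes; the point is its centre.

How it is judged (in metres and radians):
On the way, in this order (a step that is already met when the one before it is completed fails the run):
1. the sieve is lifted off the tray's floor (by about 5 mm or more), still over the middle of the tray (z of sieve_grip in the frame of tray above 0.105 m and x of sieve_grip in the frame of tray between -0.035 and 0.035 m and y of sieve_grip in the frame of tray between -0.075 and 0.075 m and y of sieve_grip in the frame of tray between -0.009 and 0.009 m), for 0.05 s.
2. lifted, it is swung over the tray to one side (more than 10 mm left of the tray's middle) (z of sieve_grip in the frame of tray above 0.105 m and x of sieve_grip in the frame of tray between -0.035 and 0.035 m and y of sieve_grip in the frame of tray between -0.075 and 0.075 m and y of sieve_grip in the frame of tray above 0.01 m).
3. then to the other side (more than 10 mm right of the middle) (z of sieve_grip in the frame of tray above 0.105 m and x of sieve_grip in the frame of tray between -0.035 and 0.035 m and y of sieve_grip in the frame of tray between -0.075 and 0.075 m and y of sieve_grip in the frame of tray below -0.01 m).
4. then left again (all of step 2).
5. then right again (all of step 3).
At the end, for the whole second after the job is handed in: All three steel balls lie on the floor of the wooden tray; the eraser and the sharpener lie in the sieve; the sieve stands upright (within 8 degrees) on the cork mat, its middle within 25 mm of the mat's middle, released (x of ball0_center in the frame of tray between -0.055 and 0.055 m and y of ball0_center in the frame of tray between -0.092 and 0.092 m and z of ball0_center in the frame of tray between 0 and 0.02 m and x of ball1_center in the frame of tray between -0.055 and 0.055 m and y of ball1_center in the frame of tray between -0.092 and 0.092 m and z of ball1_center in the frame of tray between 0 and 0.02 m and x of ball2_center in the frame of tray between -0.055 and 0.055 m and y of ball2_center in the frame of tray between -0.092 and 0.092 m and z of ball2_center in the frame of tray between 0 and 0.02 m and x of eraser_center in the frame of sieve_grip between -0.038 and 0.038 m and y of eraser_center in the frame of sieve_grip between -0.047 and 0.047 m and z of eraser_center in the frame of sieve_grip between -0.07 and -0.035 m and x of sharpener_center in the frame of sieve_grip between -0.038 and 0.038 m and y of sharpener_center in the frame of sieve_grip between -0.047 and 0.047 m and z of sharpener_center in the frame of sieve_grip between -0.07 and -0.035 m and horizontal distance between sieve_grip and mat below 0.025 m and height (world z) of sieve_grip between 0.09 and 0.106 m and angle between sieve_grip's own z axis and vertical below 0.14 rad); the robot touches nothing.
It also fails if it takes over 38 s, if anything falls off the work surface, if the arm or the gripper's body presses on something with over 40 N, if the wrist force passes 120 N, or if a joint passes its speed limit or range.

## Working session

There is one attempt and no reset: what is moved stays moved. The work goes in short steps, Python scripts to look and compute and a tool call to move; the robot and the scene stay as the last step left them, time stands still between calls to the robot, and variables do not carry over. Pictures are saved under pics/ and viewed, at most 10 in all, crops included, and the job is handed in when it is done.

Besides the shell and the picture viewer there is one more tool, called after "Emit:" as name([rows], argument=value, ...), one row to a line, values as JSON. move_arm: Moves the arm, as the interface text tells. Its arguments: {"type":"object","properties":{"targets":{"type":"array","items":{"type":"array"}},"jaw":{"type":"number"},"squeeze":{"type":"number"}},"required":["targets"]}

```bash
mkdir -p pics; cat > h.py <<'E'
import numpy as np, cv2
from plant import r, viewer, recognise, outline_of, pinpoint
from scipy.spatial.transform import Rotation as R
def ray(c,pix): # pix [row,col]
    K=np.array(c["intrinsics"]);D=np.array(c["D"],float);T=np.array(c["camera_from_world"])
    u=cv2.undistortPoints(np.array([[[pix[1],pix[0]]]],float),K,D)[0,0]
    d=T[:3,:3].T@np.array([u[0],-u[1],-1]); o=-T[:3,:3].T@T[:3,3]
    return o,d/np.linalg.norm(d)
def atz(c,pix,z):
    o,d=ray(c,pix); return o+d*(z-o[2])/d[2]
def proj(c,p):
    T=np.array(c["camera_from_world"]);q=T[:3,:3]@p+T[:3,3]
    return cv2.projectPoints(np.array([[q[0],-q[1],-q[2]]]),np.zeros(3),np.zeros(3),np.array(c["intrinsics"]),np.array(c["D"],float))[0][0,0]
def toolshift(p,s=None):
    s=s or r.get_state(); return R.from_euler('xyz',s["eef_rot"],degrees=True).inv().apply(np.array(p)-s["tcp_pos"])*100
E
python3 - <<'E'
from h import *
s=r.get_state();print(s["time_s"],s["tcp_pos"],s["eef_rot"],s["gripper_width"])
Z=dict(sieve_grip=.1,sieve_floor=.034,tray=0,mat=0,ball0_center=.04,eraser_center=.04,sharpener_center=.04)
cs={}
for n in("side","top"):
    c=viewer.capture(n);cs[n]=c;cv2.imwrite(f"pics/{n}0.png",c["image"])
    for k,z in Z.items():
        for q in pinpoint(k,n)[:3]:
            print(n,k,round(q["score"],2),np.round(q["location"],1),np.round(atz(c,q["location"],z),4))
    for k in("tray","mat"):
        for q in outline_of(k,n)[:1]:
            m=q["mask"].astype(np.uint8);ct=max(cv2.findContours(m,0,1)[0],key=cv2.contourArea)
            b=cv2.boxPoints(cv2.minAreaRect(cv2.convexHull(ct)))
            print(n,k,"corners",[np.round(atz(c,p[::-1],.028 if k=="tray" else .004)[:2],3).tolist() for p in b])
a=np.hstack([cs["side"]["image"],cs["top"]["image"]]);cv2.imwrite("pics/both.png",cv2.resize(a,(800,300)))
E
```

```text
0.0 [ 0.19014461 -0.64715922  0.22562086] [ 1.79905396e+02 -7.62884437e-03 -1.63631376e+02] 0.08747038231738326
side sieve_grip 0.91 [222.5 349.2] [ 0.5985 -0.3483  0.1   ]
side sieve_floor 0.77 [259.3 348.4] [ 0.6006 -0.3513  0.034 ]
side tray 0.77 [277.8 348.5] [ 0.6018 -0.3544  0.    ]
side mat 0.88 [254.  236.8] [ 0.4521 -0.21    0.    ]
side eraser_center 0.77 [256.9 342.9] [ 0.5904 -0.3504  0.04  ]
side sharpener_center 0.44 [262.5 359.4] [ 0.6064 -0.3763  0.04  ]
side tray corners [[0.472, -0.427], [0.59, -0.217], [0.703, -0.324], [0.565, -0.502]]
side mat corners [[0.368, -0.259], [0.404, -0.126], [0.521, -0.183], [0.471, -0.308]]
top sieve_grip 0.79 [184.9 324.8] [ 0.5887 -0.3474  0.1   ]
top sieve_grip 0.32 [185.1 332.1] [ 0.5908 -0.3634  0.1   ]
top sieve_floor 0.65 [192.1 326.4] [ 0.5918 -0.3579  0.034 ]
top mat 0.72 [246.4 258.4] [ 0.444  -0.2173  0.    ]
top ball0_center 0.64 [191.3 324.4] [ 0.5913 -0.3525  0.04  ]
top eraser_center 0.38 [193.3 320.2] [ 0.5849 -0.3434  0.04  ]
top tray corners [[0.613, -0.239], [0.712, -0.319], [0.578, -0.463], [0.485, -0.383]]
top mat corners [[0.425, -0.133], [0.524, -0.179], [0.465, -0.296], [0.369, -0.248]]
```

View pics/top0.png

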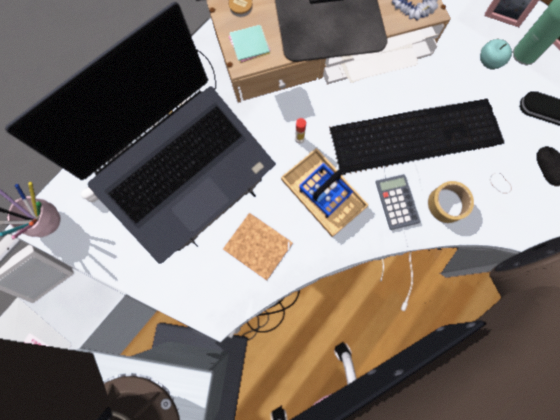

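View pics/side0.png

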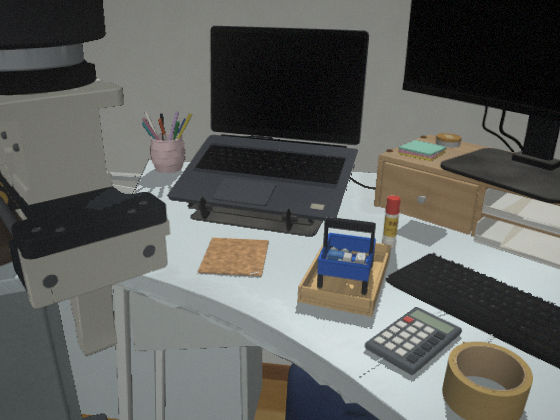

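The top view shows the tray with the sieve at about (325,190) and the mat at (258,246), both clear of clutter. The glue stick at (300,130) is low enough to pass under. I'm moving above the sieve for a wrist view.

Emit:
move_arm([
  [[-4.7,1.7,-0.5],[0,0,0.1]],
  [[-9.4,3.4,-1],[0,0,0.2]],
  [[-14.1,5.1,-1.5],[0,0,0.3]],
  [[-18.8,6.8,-2],[0,0,0.4]],
  [[-23.6,8.6,-2],[0,0,0.514]],
], jaw=8.7)

```text
time_s: 1.62
tcp_pos: [0.3938, -0.4977, 0.2473]
eef_rot: [-180.0, 0.1, 166.7]
contact_force: [0.9, -0.6, 0.2]
gripper_width: 0.0872
gripper_force: 0.0
```

```bash
python3 - <<'E'
from h import *
s=r.get_state();print(s["time_s"],s["tcp_pos"],s["eef_rot"],toolshift([.594,-.349,.245],s))
E
```

```text
1.625 [ 0.39379396 -0.4976901   0.24725331] [-1.79967435e+02  5.72282950e-02  1.66718062e+02] [-16.06879593  19.071011     0.23054172]
```

Emit:
move_arm([
  [[-3.2,3.8,0],[0,0,0.1]],
  [[-6.4,7.6,0],[0,0,0.2]],
  [[-9.6,11.4,0],[0,0,0.3]],
  [[-12.8,15.2,0],[0,0,0.4]],
  [[-16.1,19.1,0],[0,0,0.51]],
])

```text
time_s: 2.25
tcp_pos: [0.5937, -0.3479, 0.2468]
eef_rot: [180.0, 0.0, 137.5]
contact_force: [0.6, -1.7, 0.1]
gripper_width: 0.087
gripper_force: 0.0
```

```bash
python3 - <<'E'
from h import *
c=viewer.capture("wrist");s=r.get_state();print(s["time_s"],s["tcp_pos"],s["eef_rot"])
cv2.imwrite("pics/w1.png",c["image"])
for k,z in dict(sieve_grip=.1,sieve_floor=.034,tray=0).items():
    for q in pinpoint(k,"wrist")[:2]: print(k,round(q["score"],2),np.round(q["location"]),np.round(atz(c,q["location"],z),4))
for q in outline_of("tray","wrist")[:1]:
    m=q["mask"].astype(np.uint8);ct=max(cv2.findContours(m,0,1)[0],key=cv2.contourArea)
    for p in cv2.boxPoints(cv2.minAreaRect(cv2.convexHull(ct))): print(p,np.round(atz(c,p[::-1],.028),3))
E
```

```text
2.3 [ 0.59804753 -0.34449731  0.24591623] [1.79943740e+02 3.74248114e-02 1.37325934e+02]
sieve_grip 0.49 [153. 299.] [ 0.5781 -0.3165  0.1   ]
sieve_floor 0.62 [181. 283.] [ 0.5982 -0.353   0.034 ]
[191.60583 123.41606] [ 0.493 -0.382  0.028]
[375.87665  118.435776] [ 0.615 -0.241  0.028]
[378.84015 228.0854 ] [ 0.71  -0.312  0.028]
[194.56934 233.06569] [ 0.577 -0.466  0.028]
```

View pics/w1.png

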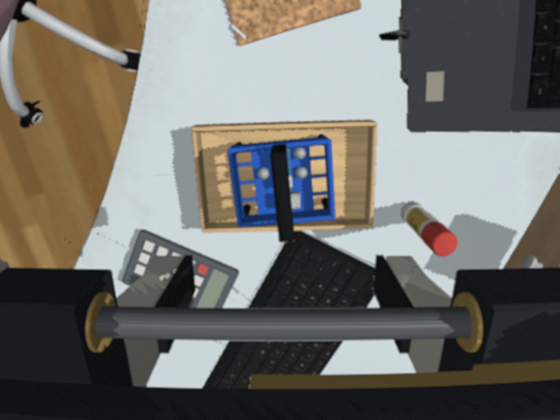

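The wrist view shows the tray spanning columns 193–377. The handle runs from about (278,148) to (286,240), and three balls are visible on the strips. The glue stick is to the right of the tray. I'll back-project the handle from a settled picture.

```bash
python3 - <<'E'
from h import *
c=viewer.capture("wrist");s=r.get_state();print(s["time_s"],s["tcp_pos"],s["eef_rot"])
im=c["image"]
m=((im.max(2)<45)).astype(np.uint8); m[:, :262]=0;m[:,305:]=0;m[:140]=0;m[237:]=0
n,l,st,_=cv2.connectedComponentsWithStats(m);i=1+st[1:,4].argmax();print(st[i])
ys,xs=np.nonzero(l==i)
rows=np.arange(st[i][1],st[i][1]+st[i][3])
for y in rows[::8]: print(y,xs[ys==y].min(),xs[ys==y].max(),end="; ")
a=[(y,xs[ys==y].mean()) for y in (rows[6],rows[len(rows)//2],rows[-6])]
for p in a: print(np.round(atz(c,p,.108),4))
d=atz(c,a[2],.108)-atz(c,a[0],.108);print("handle ang",np.degrees(np.arctan2(d[1],d[0])))
for q in outline_of("tray","wrist")[:1]:
    t=q["mask"].astype(np.uint8);ct=max(cv2.findContours(t,0,1)[0],key=cv2.contourArea)
    P=np.array([atz(c,p[::-1],.028) for p in cv2.boxPoints(cv2.minAreaRect(cv2.convexHull(ct)))]);print(P.round(3),P.mean(0))
for q in outline_of("mat","wrist")[:1]: print(q["box"])
for k in("eraser_center","sharpener_center","ball0_center"):
    for q in pinpoint(k,"wrist")[:3]: print(k,q["score"],q["location"])
cv2.imwrite("pics/w2.png",cv2.resize(im[110:250,180:390],None,fx=3.8,fy=3.8,interpolation=cv2.INTER_CUBIC))
E
```

```text
2.55 [ 0.59200961 -0.349239    0.24653014] [-1.79986168e+02 -1.32933396e-02  1.37726848e+02]
[ 273  146   32   91 1307]
146 277 286; 154 273 287; 162 274 287; 170 275 288; 178 275 288; 186 276 289; 194 277 290; 202 278 291; 210 279 292; 218 279 292; 226 280 293; 234 281 304; [ 0.5644 -0.3272  0.108 ]
[ 0.5904 -0.3471  0.108 ]
[ 0.6189 -0.369   0.108 ]
handle ang -37.401798894108865
[[ 0.493 -0.383  0.028]
 [ 0.615 -0.24   0.028]
 [ 0.711 -0.311  0.028]
 [ 0.578 -0.467  0.028]] [ 0.59936583 -0.35005628  0.028     ]
[229.1, 1.2, 364.2, 47.9]
eraser_center 0.69 [167.9, 281.8]
sharpener_center 0.43 [198.0, 287.5]
ball0_center 0.56 [152.7, 298.6]
```

View pics/w2.png

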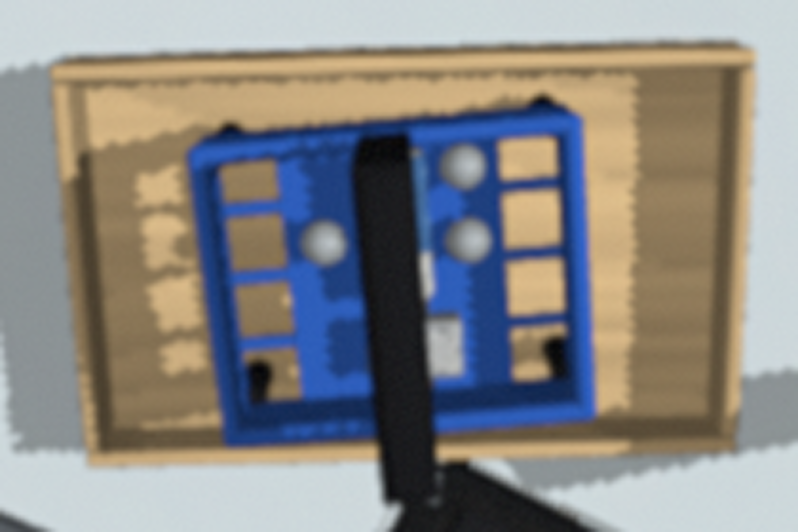

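The crop shows the sieve turned about 4° in the tray. Two balls are on the right strip, one is on the left, and the eraser and sharpener are under the bar. The handle centre is at about (0.592, −0.3485), with heading −37.4°. I'm descending with a small turn.

Emit:
move_arm([
  [[0,0,4],[0,0,-0.085]],
  [[0,0,8],[0,0,-0.085]],
  [[0,0,11],[0,0,-0.085]],
  [[0,0,13],[0,0,-0.085]],
  [[0,0,13],[0,0,-0.085]],
])

```text
time_s: 3.42
tcp_pos: [0.5911, -0.349, 0.1149]
eef_rot: [-179.9, -0.2, 142.5]
contact_force: [-0.6, -0.4, 0.5]
gripper_width: 0.0874
gripper_force: 0.0
```

```bash
python3 - <<'E'
from h import *
s=r.get_state();print(s["time_s"],s["tcp_pos"],s["eef_rot"],toolshift([.592,-.3485,.082],s))
c=viewer.capture("wrist");cv2.imwrite("pics/w3.png",c["image"])
E
```

```text
3.425 [ 0.59114188 -0.34897844  0.11493337] [-1.79940055e+02 -1.75830534e-01  1.42532883e+02] [-0.04911211  0.09361903  3.29310611]
```

View pics/w3.png

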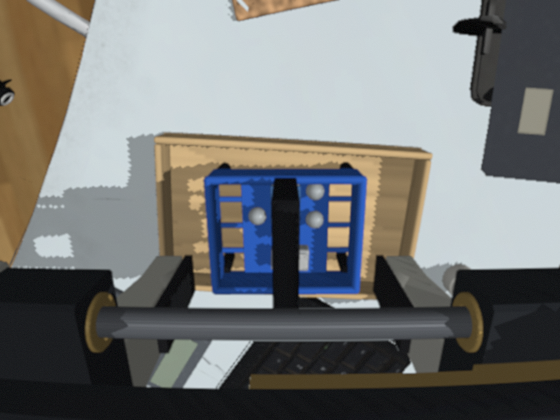

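The bar (column 286) is vertical in the image and centred between the fingers (columns 190–378). I'm going down the last 3.3 cm and closing.

Emit:
move_arm([
  [[0,0.1,1.7],[0,0,0]],
  [[0,0.1,3.3],[0,0,0]],
  [[0,0.1,3.3],[0,0,0]],
])

```text
time_s: 3.85
tcp_pos: [0.592, -0.3478, 0.0818]
eef_rot: [-180.0, -0.2, 142.6]
contact_force: [0.1, 0.4, 0.5]
gripper_width: 0.0871
gripper_force: 0.0
```

Emit:
move_arm([
  [[0,0,0],[0,0,0]],
  [[0,0,0],[0,0,0]],
  [[0,0,0],[0,0,0]],
  [[0,0,0],[0,0,0]],
  [[0,0,0],[0,0,0]],
], jaw=0.5, squeeze=35)

```text
time_s: 4.47
tcp_pos: [0.5931, -0.3481, 0.0837]
eef_rot: [180.0, 0.0, 142.6]
contact_force: [0.2, 0.3, -0.1]
gripper_width: 0.0426
gripper_force: 0.0
```

Emit:
move_arm([
  [[0,0,0],[0,0,0]],
  [[0,0,0],[0,0,0]],
  [[0,0,0],[0,0,0]],
  [[0,0,0],[0,0,0]],
  [[0,0,0],[0,0,0]],
])

```text
time_s: 5.1
tcp_pos: [0.5929, -0.3481, 0.0834]
eef_rot: [-180.0, -0.0, 142.6]
contact_force: [0.0, -0.9, -1.2]
gripper_width: 0.0134
gripper_force: 35.0
```

Gripped (13.4 mm wide, 35 N). I'm lifting about 13 mm.

Emit:
move_arm([
  [[0,0,-0.6],[0,0,0]],
  [[0,0.2,-1.3],[0,0,0]],
  [[0,0.2,-1.3],[0,0,0]],
  [[0,0.2,-1.3],[0,0,0]],
])

```text
time_s: 5.6
tcp_pos: [0.5943, -0.3464, 0.0966]
eef_rot: [180.0, 0.0, 142.6]
contact_force: [-0.5, -0.1, -2.7]
gripper_width: 0.0138
gripper_force: 35.0
```

```bash
python3 - <<'E'
from h import *
s=r.get_state();print(s["time_s"],s["tcp_pos"],s["eef_rot"],s["contact_force"],s["gripper_width"])
c=viewer.capture("side");a=c["image"][190:330,270:430]
c=viewer.capture("wrist");b=c["image"][110:320,130:450]
cv2.imwrite("pics/l1.png",np.hstack([cv2.resize(a,(400,350)),cv2.resize(b,(400,350))]))
E
```

```text
5.6 [ 0.59431732 -0.34637707  0.09659404] [1.79988829e+02 1.16644431e-03 1.42577004e+02] [-0.54682399 -0.14622217 -2.66410792] 0.01377558065563727
```

View pics/l1.png

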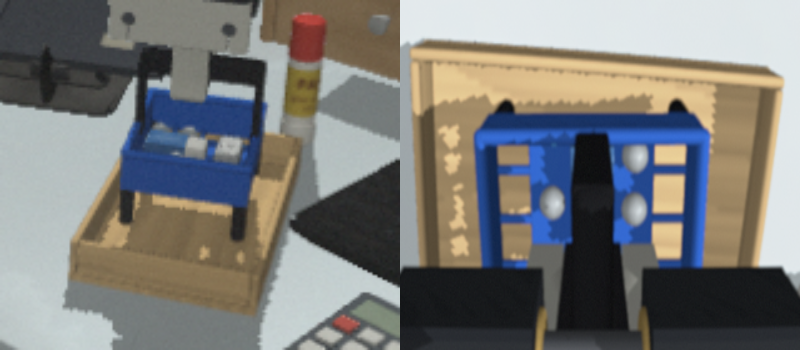

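The sieve is lifted level, centred over the tray (sieve middle at column 592, tray middle at about 597 in the right-hand view). The balls are still on the strips. Now the shake.

Emit:
move_arm([
  [[0,1.3,0],[0,0,0]],
  [[0,2.5,0],[0,0,0]],
  [[0,2.5,0],[0,0,0]],
  [[0,0,0],[0,0,0]],
  [[0,-2.3,0],[0,0,0]],
])

```text
time_s: 6.32
tcp_pos: [0.5794, -0.3658, 0.0965]
eef_rot: [-180.0, -0.0, 142.6]
contact_force: [-0.6, -0.2, -2.6]
gripper_width: 0.0136
gripper_force: 35.0
```

Emit:
move_arm([
  [[0,0,0],[0,0,0]],
  [[0,2.4,0],[0,0,0]],
  [[0,4.8,0],[0,0,0]],
  [[0,4.8,0],[0,0,0]],
  [[0,2.4,0],[0,0,0]],
])

```text
time_s: 6.95
tcp_pos: [0.5963, -0.3441, 0.0965]
eef_rot: [180.0, 0.0, 142.8]
contact_force: [-0.4, -0.4, -2.3]
gripper_width: 0.0138
gripper_force: 35.0
```

Emit:
move_arm([
  [[0,-2.4,0],[0,0,0]],
  [[0,-2.4,0],[0,0,0]],
  [[0,0,0],[0,0,0]],
  [[0,2.4,0],[0,0,0]],
  [[0,2.4,0],[0,0,0]],
])

```text
time_s: 7.58
tcp_pos: [0.6114, -0.3244, 0.0966]
eef_rot: [180.0, 0.0, 142.7]
contact_force: [0.5, -0.8, -2.8]
gripper_width: 0.0138
gripper_force: 35.0
```

Emit:
move_arm([
  [[0,-2.4,0],[0,0,0]],
  [[0,-4.8,0],[0,0,0]],
  [[0,-4.8,0],[0,0,0]],
  [[0,-2.4,0],[0,0,0]],
  [[0,-2.4,0],[0,0,0]],
])

```text
time_s: 8.2
tcp_pos: [0.596, -0.3448, 0.0967]
eef_rot: [180.0, 0.0, 142.6]
contact_force: [-0.1, -0.0, -2.0]
gripper_width: 0.0135
gripper_force: 35.0
```

```bash
python3 - <<'E'
from h import *
s=r.get_state();print(s["time_s"],s["tcp_pos"],s["eef_rot"],s["contact_force"],s["gripper_width"])
c=viewer.capture("side");a=c["image"][190:330,270:430]
for q in pinpoint("ball0_center","side"): print(q)
c=viewer.capture("wrist");b=c["image"][110:320,130:450]
for q in pinpoint("ball0_center","wrist"): print(q, atz(c,q["location"],.011))
cv2.imwrite("pics/l2.png",np.hstack([cv2.resize(a,(400,350)),cv2.resize(b,(400,350))]))
E
```

```text
8.2 [ 0.59599993 -0.34476815  0.09665002] [1.79978254e+02 3.13798116e-02 1.42623477e+02] [-0.06389659 -0.03194921 -2.03306582] 0.013483374506097816
```

View pics/l2.png

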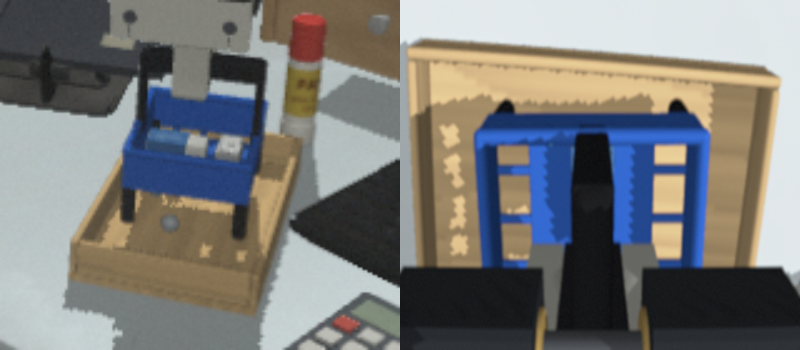

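The balls have left the visible strips, and one shows in the tray at (169,223) in the crop. I'm raising the sieve straight up to count the rest.

Emit:
move_arm([
  [[0,0,-2.5],[0,0,0]],
  [[0,0,-5.5],[0,0,0]],
  [[0,0,-8],[0,0,0]],
  [[0,0,-9],[0,0,0]],
  [[0,0,-9],[0,0,0]],
])

```text
time_s: 9.02
tcp_pos: [0.595, -0.3458, 0.1868]
eef_rot: [180.0, 0.0, 142.6]
contact_force: [0.3, 0.6, -2.3]
gripper_width: 0.0135
gripper_force: 35.0
```

```bash
python3 - <<'E'
from h import *
s=r.get_state();print(s["time_s"],s["tcp_pos"],s["eef_rot"],s["contact_force"],s["gripper_width"])
c=viewer.capture("side");a=c["image"][140:330,270:430]
for q in pinpoint("ball0_center","side"): print(q, atz(c,q["location"],.011))
c=viewer.capture("wrist");b=c["image"][110:320,130:450]
for q in pinpoint("ball0_center","wrist"): print(q, atz(c,q["location"],.011))
cv2.imwrite("pics/l3.png",np.hstack([cv2.resize(a,(400,475)),cv2.resize(b,(400,475))]))
E
```

```text
9.025 [ 0.59498611 -0.34576232  0.18677399] [1.79970447e+02 3.93343922e-02 1.42565187e+02] [ 0.34653688  0.5862034  -2.26447118] 0.013480482905670423
{'location': [268.4, 332.8], 'score': 0.58} [ 0.58219758 -0.33388896  0.011     ]
{'location': [163.1, 299.7], 'score': 0.57} [ 0.58778234 -0.32209151  0.011     ]
```

View pics/l3.png

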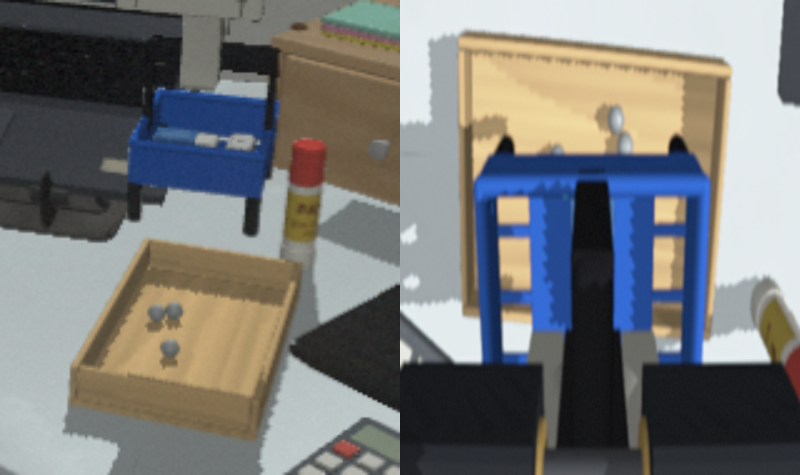

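All three balls lie in the tray, at (157,312), (174,311) and (169,348) in the crop. The eraser and sharpener are still in the sieve. I'm carrying it to the mat, whose middle is at about (0.446, −0.214).

Emit:
move_arm([
  [[3,0.2,0],[0,0,0]],
  [[7,0.5,0],[0,0,0]],
  [[11,0.8,0],[0,0,0]],
  [[15,1.1,0],[0,0,0]],
  [[18,1.3,0],[0,0,0]],
])

```text
time_s: 9.85
tcp_pos: [0.4583, -0.2251, 0.1859]
eef_rot: [-180.0, -0.1, 142.6]
contact_force: [0.7, -0.6, -1.7]
gripper_width: 0.0139
gripper_force: 35.0
```

Emit:
move_arm([
  [[1.8,0.1,2],[0,0,0]],
  [[1.8,0.1,4.5],[0,0,0]],
  [[1.8,0.1,7],[0,0,0]],
  [[1.8,0.1,8],[0,0,0]],
  [[1.8,0.1,8],[0,0,0]],
])

```text
time_s: 10.48
tcp_pos: [0.4458, -0.2144, 0.106]
eef_rot: [-179.9, -0.1, 142.6]
contact_force: [0.2, -0.3, -2.0]
gripper_width: 0.0141
gripper_force: 35.0
```

```bash
python3 - <<'E'
from h import *
s=r.get_state();print(s["time_s"],s["tcp_pos"],s["eef_rot"],s["contact_force"],toolshift([.446,-.214,.083],s))
cs=[]
for n in("side","top"):
    c=viewer.capture(n)
    for k,z in dict(sieve_grip=.12,mat=0).items():
        for q in pinpoint(k,n)[:2]: print(n,k,round(q["score"],2),np.round(atz(c,q["location"],z),4))
    g=proj(c,np.array([.446,-.214,.004])).astype(int);cv2.circle(c["image"],tuple(map(int,g)),2,(0,0,255),-1)
    cs.append(cv2.resize(c["image"][g[1]-90:g[1]+60,max(0,g[0]-80):g[0]+80],(400,375)))
cv2.imwrite("pics/m1.png",np.hstack(cs))
E
```

```text
10.475 [ 0.44581941 -0.21436308  0.10602468] [-1.79937591e+02 -7.93664374e-02  1.42574384e+02] [ 0.23800153 -0.28122367 -1.99281592] [0.00453456 0.04231736 2.30243167]
side sieve_grip 0.88 [ 0.4557 -0.1953  0.12  ]
side mat 0.59 [ 0.4485 -0.2139  0.    ]
top mat 0.89 [ 0.445  -0.2193  0.    ]
```

View pics/m1.png

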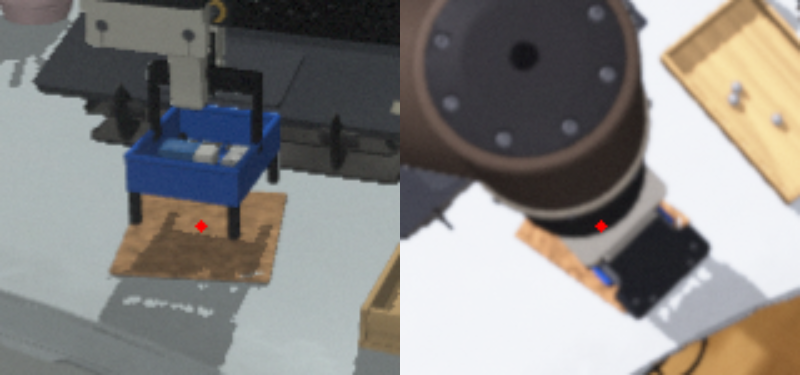

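Crop check: the red dot (my mat-centre estimate) sits near the mat middle at (200,226). The sieve hangs over the mat, with the bar possibly a few millimetres toward −x of the tool. I'm lowering with a 0.3 cm correction.

Emit:
move_arm([
  [[0.3,0,1],[0,0,0]],
  [[0.3,0,1.8],[0,0,0]],
  [[0.3,0,2.1],[0,0,0]],
  [[0.3,0,2.3],[0,0,0]],
  [[0.3,0,2.3],[0,0,0]],
])

```text
time_s: 11.4
tcp_pos: [0.4439, -0.2125, 0.0835]
eef_rot: [-180.0, -0.0, 142.6]
contact_force: [-0.2, -0.6, -3.0]
gripper_width: 0.0136
gripper_force: 35.0
```

Emit:
move_arm([
  [[0,0,0.1],[0,0,0]],
  [[0,0,0.1],[0,0,0]],
])

```text
time_s: 11.65
tcp_pos: [0.4439, -0.2125, 0.0826]
eef_rot: [180.0, 0.0, 142.6]
contact_force: [1.1, -0.1, -1.8]
gripper_width: 0.0134
gripper_force: 35.0
```

Emit:
move_arm([
  [[0,0,0.1],[0,0,0]],
  [[0,0,0.1],[0,0,0]],
])

```text
time_s: 11.9
tcp_pos: [0.4438, -0.2128, 0.0822]
eef_rot: [-180.0, 0.0, 142.6]
contact_force: [-2.0, -1.2, 5.2]
gripper_width: 0.0137
gripper_force: 35.0
```

Contact is felt (+5 N). I'm opening the fingers.

Emit:
move_arm([
  [[0,0,0],[0,0,0]],
  [[0,0,0],[0,0,0]],
  [[0,0,0],[0,0,0]],
  [[0,0,0],[0,0,0]],
  [[0,0,0],[0,0,0]],
], jaw=6)

```text
time_s: 12.52
tcp_pos: [0.4438, -0.2125, 0.0815]
eef_rot: [-180.0, 0.0, 142.6]
contact_force: [-0.3, -0.7, -0.4]
gripper_width: 0.0569
gripper_force: 0.0
```

Emit:
move_arm([
  [[0,0,0],[0,0,0]],
  [[0,0,-1.5],[0,0,0]],
  [[0,0,-5],[0,0,0]],
  [[0,0,-10],[0,0,0]],
  [[0,0,-15],[0,0,0]],
])

```text
time_s: 13.15
tcp_pos: [0.4435, -0.2125, 0.233]
eef_rot: [-180.0, -0.0, 142.6]
contact_force: [1.5, -0.3, 0.3]
gripper_width: 0.0597
gripper_force: 0.0
```

Emit:
move_arm([
  [[-5,0,0],[0,0,0]],
  [[-10,0,0],[0,0,0]],
  [[-14,0,0],[0,0,0]],
  [[-14,0,0],[0,0,0]],
])

```text
time_s: 13.65
tcp_pos: [0.5562, -0.2989, 0.2298]
eef_rot: [-179.9, -0.1, 142.5]
contact_force: [-0.8, 1.0, 0.1]
gripper_width: 0.0596
gripper_force: 0.0
```

```bash
python3 - <<'E'
from h import *
s=r.get_state();print(s["time_s"],s["tcp_pos"])
cs=[]
for n in("side","wrist"):
    c=viewer.capture(n)
    for k,z in dict(sieve_grip=.099,mat=0,sieve_floor=.033).items():
        for q in pinpoint(k,n)[:1]: print(n,k,round(q["score"],2),np.round(atz(c,q["location"],z),4))
    cs.append(c["image"][150:330,180:420] if n=="side" else c["image"][:300,80:480])
cv2.imwrite("pics/f1.png",np.hstack([cv2.resize(x,(400,300)) for x in cs]))
E
```

```text
13.65 [ 0.55621714 -0.29889977  0.22980327]
side sieve_grip 0.95 [ 0.4441 -0.2053  0.099 ]
side sieve_floor 0.61 [ 0.4446 -0.2126  0.033 ]
wrist sieve_grip 0.58 [ 0.4488 -0.2169  0.099 ]
wrist sieve_floor 0.64 [ 0.45   -0.2157  0.033 ]
```

View pics/f1.png

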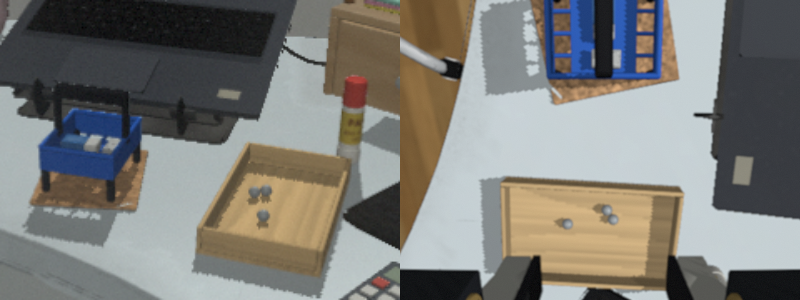

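The sieve stands upright on the mat, its middle within about 5 mm of the mat's middle. The eraser and sharpener are in it, and the three balls are in the tray at (567,224), (606,210) and (613,219). I'm handing in.

```bash
python3 -c "
from plant import r
print(r.close_job())"
```

```text
the job is handed in; nothing more can be done
None
```

I handed the job in at about 14 s: all three balls are in the tray, and the sieve stands released on the cork mat, about 5 mm from its middle, with the eraser and sharpener still in it; no verdict came back.

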